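Snap the board nest onto its studded fixture base and fit the hold-down frame

ROBOT

A 6-joint arm with a two-finger parallel gripper is mounted at the origin on the work surface. World frame = base frame: x ahead of the robot, y to its left, z up, the work surface at z = 0. Lengths are in m, angles in rad, forces in N, time in s.
With the tool pointing down it reaches from about 0.4 to 0.825 m from the base axis. Payload 7 kg.
Tool frame: the origin (TCP) lies at the centre of the arm's flange, where the gripper is bolted on; the fingertips stand 178 mm ahead of it and the grasp point (between the pads) lies arm.tcp_to_grasp ahead of it (arm.tcp_to_grasp is the distance from the TCP to the grasp point, in m); z points along the fingers, y is the direction in which the jaws open and shut (so a half turn about z gives the same grasp; the last joint's range is limited). The gripper opens to 88 mm and grips with 3 to 60 N. Pads are 19 mm wide; open, the fingers measure 130 mm over their backs; the gripper's body (78 mm by 193 mm) begins 47 mm behind the grasp point.
Start: joints at [1.62, 0.359, 0.012, 0, -1.224, -0.288], TCP at [0.16, 0.656, 0.405] pointing down, gripper open.
Joint ranges: [-3.07, 3.07], [-1.43, 2.12], [-1.02, 1.25], [-3.03, 1.67], [-3.05, -0], [-3.03, 3.03]. Speed limits (rad/s): [2.39, 2.39, 3.01, 3.14, 3.14, 3.14].

INTERFACE

Orientations are given as [roll, pitch, yaw] about the fixed x, y, z axes, in that order (R = Rz(yaw) Ry(pitch) Rx(roll)).
In Python, from station import arm gives the robot as it stands.
- The arm moves only by the tool move_arm, never from a script. Its argument "deltas" is a list of rows, each a list of 6 numbers: the shift along the world's x, y, z in mm, then the turn, a rotation vector about the world's x, y, z in degrees. In form: [[tx, ty, tz, ax, ay, az], ...]. A call has exactly 5 rows; each row shifts and turns the commanded pose from where the row before left it; what a row does not reach is not made up. A row lasts 1/12 s, in which the tool goes at most 41.7 mm and 7.16 degrees, less where a joint would pass 70% of its speed; a pose out of reach is approached as far as the arm can. A call with a gripper value outside its range is refused whole. "claw" is the closure in counts, from 0 (fully open) to 255 (shut), set as the call begins (left out, the last holds). The fingers move at their own pace and stop on an object; "squeeze" is the grip in N (left out, the last holds). Time passes only in rows, so rows that do not move let the fingers close, or fill a call up. It gives the time, the measured TCP pose, the force and the opening at its end, in the units of the state.
- arm.get_state(): the state, without advancing time (a new reading comes with each control period).
- arm.grab_frame(name): name is "side" or "top"; returns the picture (480x640x3 uint8, red, green, blue); there is no depth.
- arm.calibration(name): a dict with "intrinsics" (3x3 intrinsics, pixels), "k1" (the pictures are not rectified: a ray, as slopes to the right and down, at radius r is drawn at 1 + k1 r^2 times it, then the intrinsics apply), "T" (4x4, takes a point from camera to world coordinates). Camera axes: x right, y up, looking along -z (the intrinsics and any distortion apply to the point x, -y, -z); pixel columns grow to the right and rows downward; lengths in m; the calibration is good to about 2 mm. A picture is of the moment at which its call begins. calibration takes no time and is no camera call.
- arm.job_done(): hands the job in, once; it reports no verdict.
Trained networks look in the newest picture that a camera, given by its name, has taken for a name from the list of things; names that differ only in an ending like _2 or _b are one class to them, and where a whole thing is asked for, a point or a joint stands for the part that bears it (a point fixed in the world has none). Each returns a list of dicts, best first, with "score" (0 to 1); they miss things now and then, are a little off and sometimes report something else, mostly with a low value. They report only what shows in the picture. A call takes as long as a camera call. They do not tell look-alikes from the thing itself.
- arm.spot_in(thing, camera): "xy" ([column, row] in pixels, amid what is visible of it).
- arm.masks_of(thing, camera): "pixels" (480x640 bool, what is visible of it) and "xy" ([column, row] in pixels, amid what is visible of it).
- arm.spot_point(thing, camera): "xy" ([column, row] in pixels: a listed point, or the origin of a listed thing).
The state is a dict: "t": time; "q": joint angles; "qd": joint speeds; "joint_efforts": joint torques, N m; "eef_pos": TCP position; "ee_rot": TCP orientation; "force": force on the tool from outside, world axes, zero at the start; "moment": the same for the moment, N m; "width": finger opening in m.
Only numpy, scipy, OpenCV 4.12 (cv2) and the standard library are available. Lean on these libraries where they do the work, as an engineer would, in place of code of your own. Each camera call takes 0.05 s, during which the arm holds its last target. There are 200 camera calls.

TASK

Set up the board fixture on the repair bench: put the long block that carries the circuit board on the four studs of the fixture base and press it down by its ends, never on the circuit board, until both ends have snapped fully home, flat on the base, without slamming or forcing it. Then lower the open aluminium frame level over the two dowels on the block until it lies flat on it, again without forcing it, and let go. Leave everything else on the bench where it is.

Things in the scene. Friction and masses are not known exactly. Their poses are not given: they have to be found in the camera images.
- base: Fixture base, fixed to the bench: dark flange 204 x 92 x 8 mm with an aluminium deck block 172 x 68 mm (long side along x), its flat top (the deck) 26 mm above the origin. Four steel studs on the deck at x = +-45, y = +-17 mm: 18 mm diameter, 18 mm high, the top 4 mm coned to 12 mm. Origin: centre of the underside; z up.
- deck (a point): Centre of the base's deck, the plane on which the block's underside must rest; axes as the base's. At x = +-66, y = 0 mm a thinner post, 15 mm high, with sprung balls that snap over lips in the block. Along both long sides a cheek, 120 mm long, y = +-35.5 to +-41.5 mm, rises 28 mm above the deck: fingers on the block's sides cannot follow it home. Either way round is right.
- nest: The long black block with the circuit board: 170 mm along x, 66 mm along y, 30 mm high, about 0.3 kg, hollow below (20 mm deep); inside, the studs have 0.75 mm play each way in y and 1.5 mm in x, and their cones guide it from about 3 mm off. Lift it across its 66 mm width, by the upper half of its sides. Origin: centre of its underside; z up.
- nest_top (a point): Centre of the block's flat top, 30 mm above its origin. In the middle a green board 74 x 40 mm with parts up to 3 mm high, not to be pressed on; at x = +-48 mm, y = 0 a steel dowel, 8 mm diameter, 14 mm high, its last 4 mm coned to 3 mm. The frame's underside must rest on this plane.
- pad_a (a point): Centre of the ridged thumb pad on the block's top at its -x end (72 mm out; 20 mm along x, 50 mm along y), to press on. Laid on the studs, the block stops on the sprung balls, underside 8 to 9 mm above the deck; its weight does not take it farther. Some 10 to 15 N down on a pad snaps that end home; the other stays up until pressed too.
- pad_b (a point): The same pad at the block's +x end. With one end home and the other up the block leans by about 3 degrees. Over 120 N on the deck counts as forcing it, and over 0.6 m/s near the studs as dropping it.
- nest_end_a (a point): Point on the plane of the block's underside, 72 mm from its centre towards its -x end; level with the deck when that end is home.
- nest_end_b (a point): The same, 72 mm towards the block's +x end.
- frame: Aluminium hold-down frame, 0.18 kg: plate 120 mm (x) by 64 mm (y) by 5 mm, window 70 x 36 mm in the middle, two round through holes 9.5 mm diameter at x = +-48 mm, y = 0. Lips along both long sides, 80 mm long, 3 mm thick, rise to 28 mm above the underside; lift it across them (64 mm outside). Origin: centre of the plate's underside; z up.
- frame_end_a (a point): Point on the frame's underside, 55 mm from its centre towards its -x end. On the block the frame lies flat on its top, long sides parallel, either way round. Over 60 N between frame and block counts as forcing it.
- frame_end_b (a point): The same, 55 mm towards the frame's +x end.
- short_nest: A bystander: a shorter block of the same kind as the nest, 105 x 66 x 30 mm with two 10 mm pegs on top and no board; it does not fit the studs. Origin: centre of its underside.
- phone: A bystander: a phone lying flat, 147 x 71 x 8 mm. Origin: centre of its underside.
- spool: A bystander: a reel of solder, 60 mm across and 40 mm high. Origin: centre of its underside.
- flux_jar: A bystander: a small jar, 48 mm across and about 42 mm high. Origin: centre of its underside.
- tweezers: A bystander: steel tweezers lying flat, 125 mm long, 9 mm high. Origin: middle of the underside.
- driver: A bystander: a screwdriver lying flat, 150 mm long, along its x axis. Origin: on its underside.
- alcohol: A bystander: an upright clear bottle, 56 mm across and 130 mm high. Origin: centre of its underside.
- screw_tray: A bystander: a grey divided screw tray, 100 x 150 x 18 mm. Origin: centre of its underside.
Things that resemble listed ones, but are neither listed nor needed, are in the scene too. What is shaped like the frame but purple is not meant.

How it is judged:
On the way:
1. the block is snapped home on the studs at both ends, with the frame not yet on it (z of nest_end_a in the frame of deck between -0.003 and 0.002 m and z of nest_end_b in the frame of deck between -0.003 and 0.002 m and horizontal distance between nest and deck below 0.005 m and angle between the x axis of nest and the x axis of deck, either way round below 0.05 rad and distance between frame and nest above 0.08 m), for 0.2 s.
At the end, for the whole second after the job is handed in: Block: both ends of its underside within 2 mm of the deck, centre within 5 mm of the deck's, direction within 0.05 rad. Frame: both ends within 2 mm of the block's top, within 3 mm of the block's centre along each axis, direction within 0.05 rad. Both at rest (z of nest_end_a in the frame of deck between -0.003 and 0.002 m and z of nest_end_b in the frame of deck between -0.003 and 0.002 m and horizontal distance between nest and deck below 0.005 m and angle between the x axis of nest and the x axis of deck, either way round below 0.05 rad and z of frame_end_a in the frame of nest between 0.027 and 0.032 m and z of frame_end_b in the frame of nest between 0.027 and 0.032 m and x of frame in the frame of nest between -0.003 and 0.003 m and y of frame in the frame of nest between -0.003 and 0.003 m and angle between the x axis of frame and the x axis of nest, either way round below 0.05 rad and linear speed of each of nest, frame below 0.01 m/s); the robot touches nothing.
It fails at once if the circuit board is pressed on with the fingers (over 4 N) (contact force between the fingers and nest_c0 above 4 N).
It fails at once if the block is forced onto the base (over 120 N on the deck) (contact force between nest and base_c1 above 120 N).
It fails at once if the block is dropped or slammed onto the studs (faster than 0.6 m/s within 35 mm of home) (distance between nest and deck below 0.035 m and linear speed of nest above 0.6 m/s).
It fails at once if the frame is dropped or forced onto the block (over 60 N) (contact force between frame and nest above 60 N).
It fails at once if a bystander is pushed more than 30 mm from its place (distance of any of short_nest, phone, spool, flux_jar, tweezers, driver, alcohol, screw_tray from where it was at the start of the episode above 0.03 m).
It also fails if it takes over 67 s, if anything falls off the work surface, if the arm or the gripper's body presses on something with over 40 N, if the wrist force passes 120 N, or if a joint passes its speed limit or range.

## Working session

There is one attempt and no reset: what is moved stays moved. The work goes in short steps, Python scripts to look and compute and a tool call to move; the robot and the scene stay as the last step left them, time stands still between calls to the robot, and variables do not carry over. Pictures are saved under pics/ and viewed, about 8 in all and at most 12, crops included, and the job is handed in when it is done.

Besides the shell and the picture viewer there is one more tool, called after ">>>" in YAML: its name, and indented under it one key for each argument. move_arm: Moves the arm, as the interface text tells. Its arguments: {"type":"object","properties":{"deltas":{"type":"array","items":{"type":"array","items":{"type":"number"}}},"claw":{"type":"number"},"squeeze":{"type":"number"}},"required":["deltas"]}

```bash
mkdir -p pics; ls; cat > h.py <<'E'
from station import arm
import numpy as np, cv2
def save(name,fn,crop=None,scale=1):
    im=arm.grab_frame(name)[:,:,::-1]
    if crop: im=im[crop[1]:crop[3],crop[0]:crop[2]]
    cv2.imwrite(fn,cv2.resize(np.ascontiguousarray(im),None,fx=scale,fy=scale,interpolation=cv2.INTER_CUBIC)); 
def ray(name,uv):
    c=arm.calibration(name);K=np.array(c["intrinsics"]);T=np.array(c["T"])
    p=np.linalg.inv(K)@[uv[0],uv[1],1]; d=p[:2].copy()
    s=d.copy()
    for _ in range(30): s=d/(1+c["k1"]*(s@s))
    v=T[:3,:3]@np.array([s[0],-s[1],-1.]); return T[:3,3],v
def at_z(name,uv,z):
    o,v=ray(name,uv); return o+v*(z-o[2])/v[2]
def proj(name,P):
    c=arm.calibration(name);K=np.array(c["intrinsics"]);T=np.array(c["T"])
    p=T[:3,:3].T@(np.asarray(P)-T[:3,3]); s=np.array([p[0],-p[1]])/-p[2]
    s=s*(1+c["k1"]*(s@s)); return (K@[s[0],s[1],1])[:2]
E
python3 - <<'E'
from h import *
for c in("top","side"):
    k=arm.calibration(c);print(c,np.round(k["T"],3).tolist(),np.round(k["intrinsics"],1).tolist(),k["k1"])
    save(c,f"pics/{c}0.png")
    for t in("base","nest","frame","pad_a","nest_top","short_nest","frame_end_a"):
        print(c,t,[(np.round(d["xy"]).tolist(),round(d["score"],2)) for d in arm.spot_point(t,c)[:4]])
print(arm.get_state(),arm.tcp_to_grasp)
E
```

```text
pics
top [[-0.029, 0.987, -0.156, 0.308], [-0.999, -0.032, -0.016, -0.134], [-0.021, 0.156, 0.988, 1.475], [0.0, 0.0, 0.0, 1.0]] [[505.0, 0.0, 315.0], [0.0, 505.0, 239.5], [0.0, 0.0, 1.0]] 0.021782577463141585
top base [([280.0, 240.0], 0.97)]
top nest [([186.0, 235.0], 0.79), ([181.0, 260.0], 0.73)]
top frame [([528.0, 264.0], 0.87), ([358.0, 236.0], 0.8), ([391.0, 325.0], 0.57)]
top pad_a [([182.0, 211.0], 0.94), ([182.0, 260.0], 0.59), ([188.0, 236.0], 0.5)]
top nest_top [([182.0, 236.0], 0.68), ([188.0, 233.0], 0.19)]
top short_nest [([201.0, 182.0], 0.89)]
top frame_end_a [([544.0, 274.0], 0.96), ([510.0, 260.0], 0.93), ([352.0, 219.0], 0.86), ([408.0, 323.0], 0.77)]
side [[0.744, 0.394, -0.54, -0.261], [-0.668, 0.432, -0.606, -1.016], [-0.005, 0.811, 0.584, 0.919], [0.0, 0.0, 0.0, 1.0]] [[504.6, 0.0, 315.7], [0.0, 504.6, 236.9], [0.0, 0.0, 1.0]] -0.1376638972454451
side base [([292.0, 236.0], 0.84)]
side nest [([249.0, 196.0], 0.95), ([294.0, 186.0], 0.54)]
side frame [([467.0, 397.0], 0.96), ([340.0, 269.0], 0.95), ([298.0, 329.0], 0.62)]
side pad_a [([231.0, 197.0], 0.67), ([
[... 255 characters left out ...]
 0.8), ([312.0, 343.0], 0.8)]
{'t': 0.8, 'q': array([ 1.62009355e+00,  3.58560689e-01,  1.18858083e-02, -3.11148993e-06,
       -1.22409054e+00, -2.88065452e-01]), 'qd': array([-9.43513130e-04,  4.94411771e-06, -2.12105765e-04,  1.37941124e-04,
        4.26233386e-04, -1.60143781e-03]), 'joint_efforts': array([ 6.89341905e-04, -5.82293308e+01,  2.93288827e+01,  7.00173765e+00,
        1.26881356e-02, -1.68770725e-05]), 'eef_pos': array([0.15967698, 0.65580808, 0.40467993]), 'ee_rot': array([-3.14156385e+00,  1.15860694e-05, -2.38769285e-01]), 'force': array([ 0.38609687, -0.57754698, -0.01428561]), 'moment': array([-0.01515308, -0.0336098 ,  0.02697315]), 'width': 0.08776612774203292} 0.1593
```

View pics/top0.png

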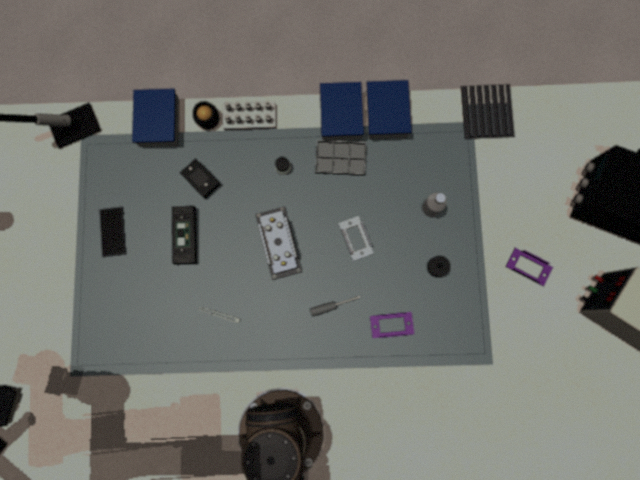

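View pics/side0.png

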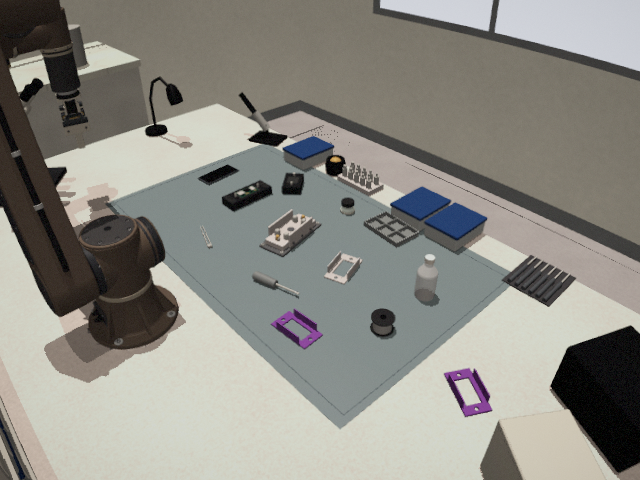

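The top view shows the nest at (183,236), the base at (279,241) and the aluminium frame at (356,238). Two purple decoys sit at (392,325) and (528,264). I'll fit model silhouettes to the masks from both cameras.

```bash
cat > fit.py <<'E'
from h import *
from scipy.optimize import minimize
def box(x0,x1,y0,y1,z0,z1): return np.array([[x,y,z] for x in(x0,x1) for y in(y0,y1) for z in(z0,z1)])
def cyl(x,y,r,z0,z1): 
    a=np.linspace(0,2*np.pi,16); return np.array([[x+r*np.cos(t),y+r*np.sin(t),z] for t in a for z in(z0,z1)])
mm=1e-3
M={"nest":[box(-85,85,-33,33,0,30)*mm]+[cyl(s*48,0,4,30,42)*mm for s in(-1,1)],
"base":[box(-102,102,-46,46,0,8)*mm,box(-86,86,-34,34,8,26)*mm]+[box(-60,60,*y,8,54)*mm for y in((-41.5,-35.5),(35.5,41.5))]+[cyl(a*45,b*17,9,26,42)*mm for a in(-1,1) for b in(-1,1)]+[cyl(s*66,0,5,26,41)*mm for s in(-1,1)],
"frame":[box(-60,-35,-32,32,0,5)*mm,box(35,60,-32,32,0,5)*mm,box(-60,60,-32,-18,0,5)*mm,box(-60,60,18,32,0,5)*mm,box(-40,40,-32,-29,0,28)*mm,box(-40,40,29,32,0,28)*mm]}
S=6
def render(thing,cam,p,win):
    x0,y0,x1,y1=win; im=np.zeros(((y1-y0)*S,(x1-x0)*S),np.uint8)
    c,s=np.cos(p[2]),np.sin(p[2]); R=np.array([[c,-s,0],[s,c,0],[0,0,1]])
    z=p[3] if len(p)>3 else 0
    for part in M[thing]:
        P=part@R.T+[p[0],p[1],z]
        uv=np.array([proj(cam,q) for q in P]); uv=(uv-[x0,y0]+.5)*S-.5
        cv2.fillConvexPoly(im,cv2.convexHull(np.round(uv*16).astype(np.int32)),255,shift=4)
    return cv2.resize(im,(x1-x0,y1-y0),interpolation=cv2.INTER_AREA)/255.
def getmask(thing,cam,near):
    ms=arm.masks_of(thing,cam); return min(ms,key=lambda d:np.hypot(*(np.array(d["xy"])-near)))
def fit(thing,masks,p0):
    wins={}
    for c,m in masks.items():
        ys,xs=np.nonzero(m); wins[c]=(xs.min()-8,ys.min()-8,xs.max()+9,ys.max()+9)
    def cost(p):
        t=0
        for c,m in masks.items():
            x0,y0,x1,y1=wins[c]; t+=np.abs(render(thing,c,p,wins[c])-m[y0:y1,x0:x1]).sum()/m.sum()
        return t
    best=None
    for st in(.01,.003):
        b=minimize(cost,p0,method="Nelder-Mead",options=dict(initial_simplex=[p0]+[np.add(p0,d) for d in([st,0,0],[0,st,0],[0,0,st*10])],xatol=1e-4,fatol=1e-4,maxiter=150)); p0=b.x
    return b
E
cat > a.py <<'E'
from fit import *
G={"nest":((183,236),(247,193),.03),"base":((279,241),(291,232),.055),"frame":((356,238),(342,267),.02)}
ims={c:arm.grab_frame(c)[:,:,::-1].copy() for c in("top","side")}
out=[];res={}
for t,(a,b,h) in G.items():
    ms={c:getmask(t,c,n)["pixels"] for c,n in(("top",a),("side",b))}
    ys,xs=np.nonzero(ms["top"]); r=cv2.minAreaRect(np.c_[xs,ys].astype(np.float32)); bp=cv2.boxPoints(r)
    W=np.array([at_z("top",q,h)[:2] for q in bp]); e=max([W[1]-W[0],W[2]-W[1]],key=np.linalg.norm)
    p0=[*W.mean(0),np.arctan2(e[1],e[0])]
    for k in("top","side","both"):
        f=fit(t,ms if k=="both" else {k:ms[k]},p0); print(t,k,np.round(f.x,4),round(f.fun,3))
    res[t]=f.x
    row=[]
    for c,n in(("top",a),("side",b)):
        x0,y0=n[0]-40,n[1]-40
        cr=cv2.resize(ims[c][y0:y0+80,x0:x0+80],None,fx=3.3,fy=3.3,interpolation=cv2.INTER_CUBIC)
        r=render(t,c,f.x,(x0,y0,x0+80,y0+80)); rr=(cv2.resize(r,cr.shape[1::-1])>.5).astype(np.uint8)
        cs,_=cv2.findContours(rr,cv2.RETR_LIST,cv2.CHAIN_APPROX_NONE); cv2.drawContours(cr,cs,-1,(0,0,255),1); row.append(cr)
    out.append(np.vstack(row))
cv2.imwrite("pics/fit0.png",np.hstack(out)); np.save("res.npy",res)
E
time python3 a.py
```

```text
Traceback (most recent call last):
  File "a.py", line 11, in <module>
    f=fit(t,ms if k=="both" else {k:ms[k]},p0); print(t,k,np.round(f.x,4),round(f.fun,3))
  File "fit.py", line 33, in fit
    b=minimize(cost,p0,method="Nelder-Mead",options=dict(initial_simplex=[p0]+[np.add(p0,d) for d in([st,0,0],[0,st,0],[0,0,st*10])],xatol=1e-4,fatol=1e-4,maxiter=150)); p0=b.x
  File "fit.py", line 29, in cost
    x0,y0,x1,y1=wins[c]; t+=np.abs(render(thing,c,p,wins[c])-m[y0:y1,x0:x1]).sum()/m.sum()
                                   ~~~~~~^^^^^^^^^^^^^^^^^^^
  File "fit.py", line 17, in render
    uv=np.array([proj(cam,q) for q in P]); uv=(uv-[x0,y0]+.5)*S-.5
                 ~~~~^^^^^^^
  File "h.py", line 16, in proj
    c=arm.calibration(name);K=np.array(c["intrinsics"]);T=np.array(c["T"])
ValueError: time passes only in moves, steps and waits

real	0m16.003s
user	0m3.556s
sys	0m1.193s
```

```bash
python3 - <<'E'
s=open('h.py').read()
s=s.replace("def ray","C={}\ndef cal(n):\n    if n not in C: C[n]=arm.calibration(n)\n    return C[n]\ndef ray",1).replace("c=arm.calibration(name)","c=cal(name)")
open('h.py','w').write(s)
E
time python3 a.py
```

```text
nest top [ 0.5654  0.275  -3.1079] 0.04
nest side [ 0.5666  0.2725 -3.0846] 0.163
nest both [ 0.566   0.2749 -3.105 ] 0.21
base top [ 5.3470e-01 -1.1000e-03 -2.9056e+00] 0.027
base side [ 5.369e-01 -1.800e-03 -2.880e+00] 0.081
base both [ 5.3490e-01 -1.1000e-03 -2.9025e+00] 0.116
frame top [ 0.5417 -0.229  -2.8083] 0.11
frame side [ 0.5426 -0.2315 -2.822 ] 0.121
frame both [ 0.5422 -0.2295 -2.8067] 0.275
real	0m18.772s
user	0m9.144s
sys	0m0.199s
```

View pics/fit0.png

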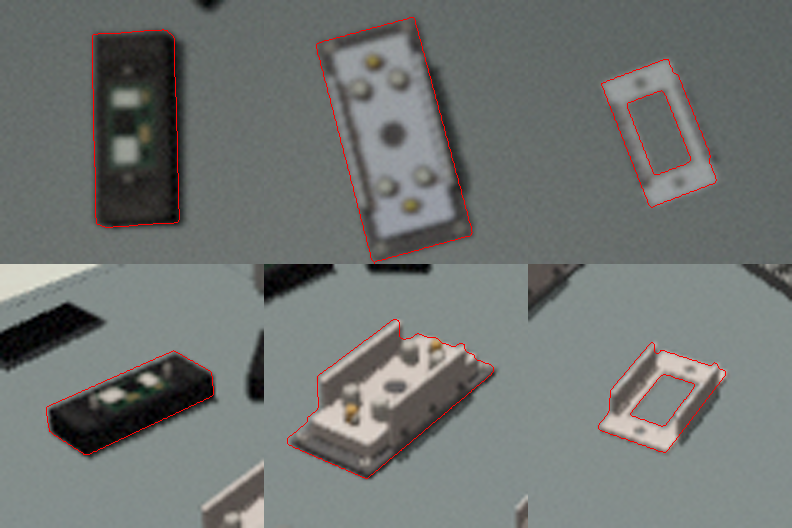

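The overlays fit well. Poses are nest (0.566, 0.274, yaw 0.04), base (0.535, -0.001, yaw 0.24) and frame (0.542, -0.2295, yaw 0.335). Next I go above the nest.

>>> move_arm:
  deltas:
    - [20,-19,-5,0,0,0.8]
    - [20,-19,-5,0,0,0.8]
    - [20,-19,-5,0,0,0.8]
    - [20,-19,-5,0,0,0.8]
    - [20,-19,-5,0,0,0.8]
  claw: 0
  squeeze: 30

```text
t: 1.82
eef_pos: [0.2604, 0.5598, 0.3795]
ee_rot: [-3.141, -0.0, -0.168]
force: [0.7, 0.4, -0.4]
width: 0.0878
```

>>> move_arm:
  deltas:
    - [20,-19,-5,0,0,0.8]
    - [20,-19,-5,0,0,0.8]
    - [20,-19,-5,0,0,0.8]
    - [20,-19,-5,0,0,0.8]
    - [20,-19,-5,0,0,0.8]

```text
t: 2.23
eef_pos: [0.3605, 0.4648, 0.3547]
ee_rot: [-3.141, -0.0, -0.098]
force: [0.4, 0.5, -0.5]
width: 0.0876
```

>>> move_arm:
  deltas:
    - [20,-19,-5,0,0,0.8]
    - [20,-19,-5,0,0,0.8]
    - [20,-19,-5,0,0,0.8]
    - [20,-19,-5,0,0,0.8]
    - [20,-19,-5,0,0,0.8]

```text
t: 2.65
eef_pos: [0.4605, 0.3698, 0.3297]
ee_rot: [-3.141, -0.0, -0.029]
force: [0.8, 0.0, 0.0]
width: 0.0874
```

>>> move_arm:
  deltas:
    - [20,-19,-5,0,0,0.8]
    - [20,-19,-5,0,0,0.8]
    - [20,-19,-5,0,0,0.8]
    - [20,-19,-5,0,0,0.8]
    - [20,-19,-5,0,0,0.8]

```text
t: 3.07
eef_pos: [0.5606, 0.2748, 0.3046]
ee_rot: [-3.141, -0.0, 0.041]
force: [-0.5, 0.5, -0.8]
width: 0.0873
```

>>> move_arm:
  deltas:
    - [1,0,-20,0,0,0]
    - [1,0,-20,0,0,0]
    - [1,0,-20,0,0,0]
    - [1,0,-20,0,0,0]
    - [1,0,-15,0,0,0]

```text
t: 3.48
eef_pos: [0.5645, 0.2754, 0.208]
ee_rot: [3.141, 0.001, 0.04]
force: [-0.1, 0.2, -0.6]
width: 0.0878
```

>>> move_arm:
  deltas:
    - [0,0,-9,0,0,0]
    - [0,0,0,0,0,0]
    - [0,0,0,0,0,0]
    - [0,0,0,0,0,0]
    - [0,0,0,0,0,0]
  claw: 255
  squeeze: 30

```text
t: 3.9
eef_pos: [0.5649, 0.276, 0.2017]
ee_rot: [-3.141, -0.001, 0.041]
force: [0.1, 0.1, -1.1]
width: 0.0657
```

>>> move_arm:
  deltas:
    - [0,0,0,0,0,0]
    - [0,0,0,0,0,0]
    - [0,0,0,0,0,0]
    - [0,0,0,0,0,0]
    - [0,0,0,0,0,0]

```text
t: 4.32
eef_pos: [0.5649, 0.2761, 0.2017]
ee_rot: [-3.141, -0.001, 0.041]
force: [-1.5, 0.4, 5.2]
width: 0.0655
```

>>> move_arm:
  deltas:
    - [0,0,4,0,0,0]
    - [0,0,10,0,0,0]
    - [0,0,20,0,0,0]
    - [0,0,20,0,0,0]
    - [0,0,16,0,0,0]

```text
t: 4.73
eef_pos: [0.5647, 0.2758, 0.2723]
ee_rot: [-3.142, -0.0, 0.041]
force: [0.7, 0.6, -3.4]
width: 0.0653
```

```bash
cat > v.py <<'E'
from h import *
import sys
# crop around world point in both cams
P=[float(a) for a in sys.argv[2:5]]; o=[]
for c in("top","side"):
    im=arm.grab_frame(c)[:,:,::-1]; u=proj(c,P).astype(int); x0=np.clip(u[0]-50,0,540);y0=np.clip(u[1]-50,0,380)
    o.append(cv2.resize(im[y0:y0+100,x0:x0+100].copy(),None,fx=4,fy=4,interpolation=cv2.INTER_CUBIC))
cv2.imwrite(sys.argv[1],np.hstack(o)); s=arm.get_state(); print(s["eef_pos"],s["ee_rot"],s["force"],s["width"])
E
python3 v.py pics/lift.png .566 .274 .12
```

```text
[0.56546477 0.27638618 0.27416568] [-3.13858171 -0.00436611  0.04091614] [ 0.25339404 -0.43210093 -2.89899219] 0.06564762093435347
```

View pics/lift.png

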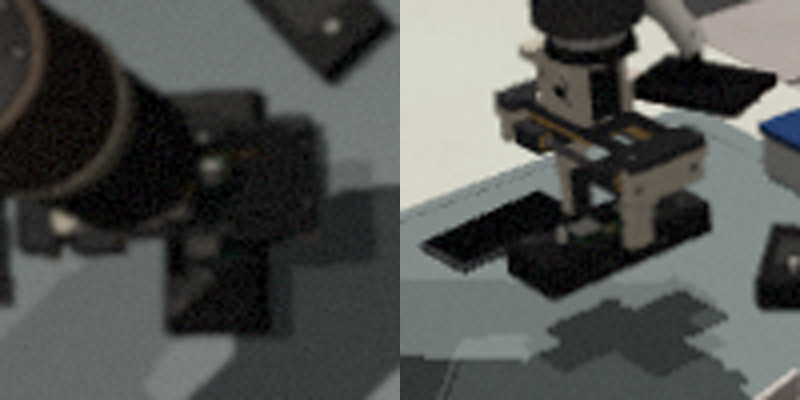

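The block is held level and centred (top and side crops), and the load reads 2.9 N. Next I carry it over the base.

>>> move_arm:
  deltas:
    - [-2,-10,3,0,0,0.8]
    - [-2,-20,3,0,0,0.8]
    - [-2,-20,3,0,0,0.8]
    - [-2,-20,3,0,0,0.8]
    - [-2,-20,3,0,0,0.8]

```text
t: 5.25
eef_pos: [0.5538, 0.1843, 0.2846]
ee_rot: [3.141, 0.002, 0.111]
force: [0.2, 0.2, -2.3]
width: 0.0655
```

>>> move_arm:
  deltas:
    - [-2,-20,0,0,0,0.8]
    - [-2,-20,0,0,0,0.8]
    - [-2,-20,0,0,0,0.8]
    - [-2,-20,0,0,0,0.8]
    - [-2,-20,0,0,0,0.8]

```text
t: 5.67
eef_pos: [0.5437, 0.0842, 0.2846]
ee_rot: [3.141, 0.002, 0.181]
force: [0.4, 0.2, -3.6]
width: 0.0653
```

>>> move_arm:
  deltas:
    - [-2,-20,0,0,0,0.8]
    - [-2,-20,0,0,0,0.8]
    - [-2,-20,0,0,0,0.8]
    - [-2,-20,0,0,0,0.8]
    - [-2,-7,0,0,0,0.3]

```text
t: 6.08
eef_pos: [0.5333, -0.0036, 0.2846]
ee_rot: [3.142, 0.003, 0.241]
force: [-0.8, -0.2, -3.8]
width: 0.0655
```

>>> move_arm:
  deltas:
    - [0,0,0,0,0,0]
    - [0,0,0,0,0,0]
    - [0,0,0,0,0,0]
    - [0,0,0,0,0,0]
    - [0,0,0,0,0,0]

```text
t: 6.5
eef_pos: [0.5348, -0.0005, 0.2855]
ee_rot: [-3.142, 0.0, 0.242]
force: [-0.7, -0.2, -3.1]
width: 0.0654
```

```bash
python3 v.py pics/above.png .535 0 .1
```

```text
[ 0.53475616 -0.00062495  0.28559819] [-3.14154401e+00  1.10804322e-05  2.41927604e-01] [-0.33169742  0.04122311 -2.84594959] 0.06526181880550477
```

View pics/above.png

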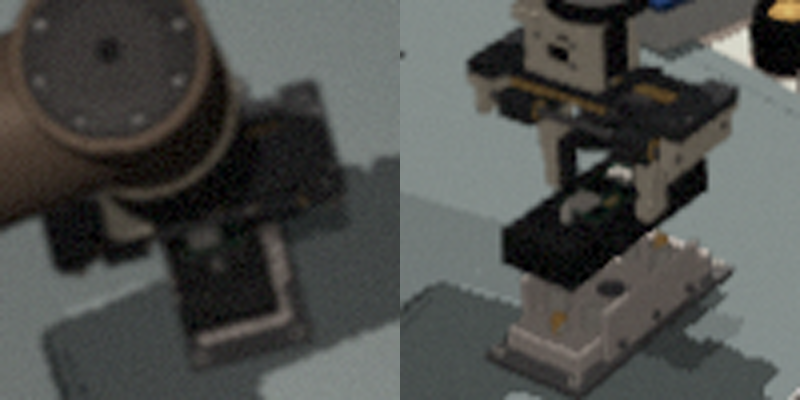

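>>> move_arm:
  deltas:
    - [0,-0.6,-8,0,0,0]
    - [0,0,-10,0,0,0]
    - [0,0,-10,0,0,0]
    - [0,0,-6,0,0,0]
    - [0,0,-3,0,0,0]

```text
t: 7.02
eef_pos: [0.5341, -0.002, 0.2468]
ee_rot: [3.141, 0.003, 0.241]
force: [0.1, -0.3, -3.0]
width: 0.0654
```

>>> move_arm:
  deltas:
    - [0,0,-1,0,0,0]
    - [0,0,-1,0,0,0]
    - [0,0,-1,0,0,0]
    - [0,0,0,0,0,0]
    - [0,0,0,0,0,0]

```text
t: 7.43
eef_pos: [0.5348, -0.0018, 0.246]
ee_rot: [-3.142, -0.001, 0.241]
force: [-0.2, -0.7, -4.0]
width: 0.0655
```

>>> move_arm:
  deltas:
    - [0,0,-1,0,0,0]
    - [0,0,-1,0,0,0]
    - [0,0,-1,0,0,0]
    - [0,0,0,0,0,0]
    - [0,0,0,0,0,0]

```text
t: 7.85
eef_pos: [0.5347, -0.0018, 0.2426]
ee_rot: [3.142, 0.0, 0.241]
force: [-0.3, 1.1, -2.9]
width: 0.0651
```

>>> move_arm:
  deltas:
    - [0,0,-1,0,0,0]
    - [0,0,-1,0,0,0]
    - [0,0,-1,0,0,0]
    - [0,0,0,0,0,0]
    - [0,0,0,0,0,0]

```text
t: 8.27
eef_pos: [0.5346, -0.0018, 0.2395]
ee_rot: [3.142, 0.0, 0.241]
force: [-0.7, 0.4, -2.0]
width: 0.0656
```

>>> move_arm:
  deltas:
    - [0,0,-1,0,0,0]
    - [0,0,-1,0,0,0]
    - [0,0,0,0,0,0]
    - [0,0,0,0,0,0]
    - [0,0,0,0,0,0]

```text
t: 8.68
eef_pos: [0.5347, -0.0018, 0.2376]
ee_rot: [-3.142, 0.0, 0.241]
force: [-0.8, 0.7, -3.1]
width: 0.0653
```

>>> move_arm:
  deltas:
    - [0,0,-1,0,0,0]
    - [0,0,-1,0,0,0]
    - [0,0,0,0,0,0]
    - [0,0,0,0,0,0]
    - [0,0,0,0,0,0]

```text
t: 9.1
eef_pos: [0.5347, -0.0018, 0.2357]
ee_rot: [3.142, -0.0, 0.241]
force: [0.0, 0.2, -2.3]
width: 0.0655
```

>>> move_arm:
  deltas:
    - [0,0,-1,0,0,0]
    - [0,0,0,0,0,0]
    - [0,0,0,0,0,0]
    - [0,0,0,0,0,0]
    - [0,0,0,0,0,0]

```text
t: 9.52
eef_pos: [0.5349, -0.0018, 0.2348]
ee_rot: [3.141, -0.0, 0.242]
force: [1.1, -1.5, -0.4]
width: 0.0659
```

```bash
python3 v.py pics/on.png .535 0 .07
```

```text
[ 0.53486981 -0.00178046  0.2348298 ] [ 3.14140805e+00 -5.03490441e-04  2.41493482e-01] [ 0.61398959 -2.34106874  0.35196607] 0.06555121293477024
```

View pics/on.png

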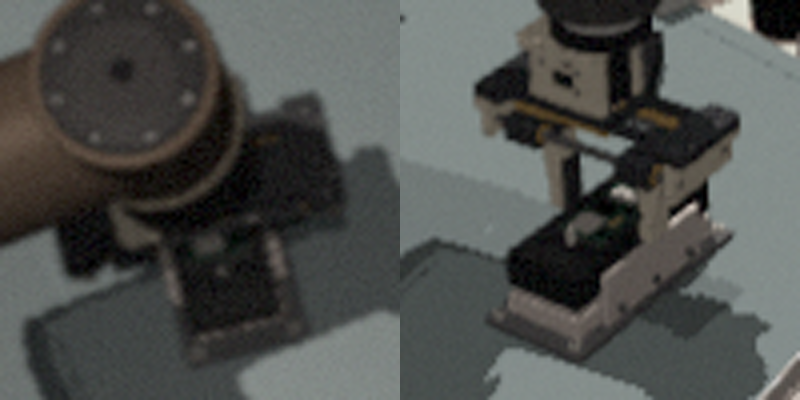

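The block has dropped over the studs between the cheeks and rests on the balls: the load is gone and it looks level. I'll release it and press end B (+x).

>>> move_arm:
  deltas:
    - [0,0,0,0,0,0]
    - [0,0,0,0,0,0]
    - [0,0,0,0,0,0]
    - [0,0,0,0,0,0]
    - [0,0,5,0,0,0]
  claw: 0

```text
t: 10.03
eef_pos: [0.5342, -0.0018, 0.239]
ee_rot: [-3.141, 0.002, 0.241]
force: [-0.6, -0.2, 0.3]
width: 0.0867
```

>>> move_arm:
  deltas:
    - [0,0,10,0,0,0]
    - [0,0,15,0,0,0]
    - [0,0,15,0,0,0]
    - [0,0,0,0,0,0]
    - [0,0,0,0,0,0]

```text
t: 10.45
eef_pos: [0.535, -0.0016, 0.2813]
ee_rot: [-3.141, -0.003, 0.241]
force: [-0.3, -0.2, -0.5]
width: 0.0878
```

>>> move_arm:
  deltas:
    - [14,3.5,0,0,0,0]
    - [14,3.5,0,0,0,0]
    - [14,3.5,0,0,0,0]
    - [14,3.5,0,0,0,0]
    - [14,3.5,0,0,0,0]
  claw: 255

```text
t: 10.87
eef_pos: [0.6051, 0.0158, 0.2792]
ee_rot: [-3.141, 0.001, 0.241]
force: [0.1, -0.5, -0.1]
width: 0.0599
```

>>> move_arm:
  deltas:
    - [0.5,0,0,0,0,0]
    - [0,0,-5,0,0,0]
    - [0,0,-5,0,0,0]
    - [0,0,-5,0,0,0]
    - [0,0,0,0,0,0]

```text
t: 11.28
eef_pos: [0.6041, 0.0154, 0.2631]
ee_rot: [-3.141, 0.003, 0.241]
force: [-0.1, 0.1, -0.7]
width: 0.0265
```

```bash
python3 v.py pics/pb.png .6 .02 .07
```

```text
[0.60471463 0.01557249 0.26432317] [3.14149928e+00 9.26659189e-04 2.41186788e-01] [-0.44625112  0.54864135 -0.26410753] 0.018491304689244165
```

View pics/pb.png

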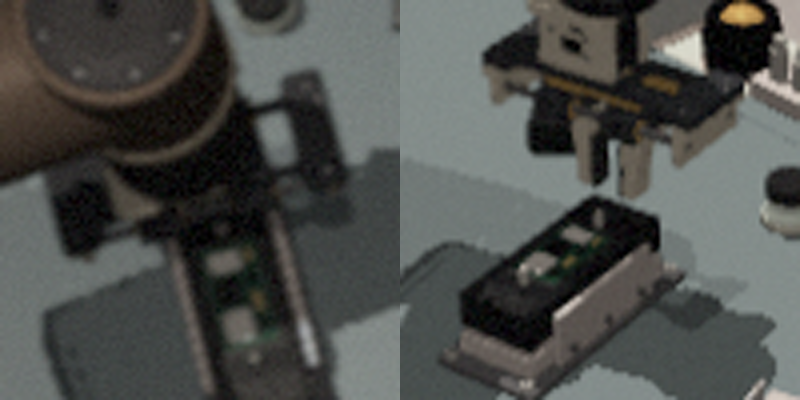

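>>> move_arm:
  deltas:
    - [1,0.3,-5,0,0,0]
    - [0,0,-5,0,0,0]
    - [0,0,-4,0,0,0]
    - [0,0,-2,0,0,0]
    - [0,0,0,0,0,0]

```text
t: 11.8
eef_pos: [0.6059, 0.0159, 0.2479]
ee_rot: [3.142, 0.001, 0.241]
force: [-0.2, 1.3, -1.0]
width: 0.0006
```

>>> move_arm:
  deltas:
    - [0,0,-1,0,0,0]
    - [0,0,-1,0,0,0]
    - [0,0,-1,0,0,0]
    - [0,0,0,0,0,0]
    - [0,0,0,0,0,0]

```text
t: 12.22
eef_pos: [0.6062, 0.016, 0.2457]
ee_rot: [-3.142, -0.0, 0.241]
force: [-0.1, -0.7, 0.8]
width: 0.0007
```

>>> move_arm:
  deltas:
    - [0,0,-1,0,0,0]
    - [0,0,-1,0,0,0]
    - [0,0,-1,0,0,0]
    - [0,0,0,0,0,0]
    - [0,0,0,0,0,0]

```text
t: 12.63
eef_pos: [0.6061, 0.016, 0.2426]
ee_rot: [3.142, 0.0, 0.241]
force: [0.4, -0.4, -0.1]
width: 0.0002
```

>>> move_arm:
  deltas:
    - [0,0,-1,0,0,0]
    - [0,0,-1,0,0,0]
    - [0,0,0,0,0,0]
    - [0,0,0,0,0,0]
    - [0,0,0,0,0,0]

```text
t: 13.05
eef_pos: [0.6064, 0.016, 0.2408]
ee_rot: [3.142, -0.001, 0.241]
force: [1.0, 0.2, 1.3]
width: 0.0004
```

>>> move_arm:
  deltas:
    - [0,0,-1,0,0,0]
    - [0,0,-1,0,0,0]
    - [0,0,0,0,0,0]
    - [0,0,0,0,0,0]
    - [0,0,0,0,0,0]

```text
t: 13.47
eef_pos: [0.6066, 0.0162, 0.2389]
ee_rot: [3.142, -0.001, 0.241]
force: [2.0, 0.4, 2.1]
width: 0.0003
```

>>> move_arm:
  deltas:
    - [0,0,-1,0,0,0]
    - [0,0,-1,0,0,0]
    - [0,0,0,0,0,0]
    - [0,0,0,0,0,0]
    - [0,0,0,0,0,0]

```text
t: 13.88
eef_pos: [0.6058, 0.0159, 0.2362]
ee_rot: [-3.142, 0.001, 0.241]
force: [0.0, 0.2, -0.8]
width: 0.0
```

>>> move_arm:
  deltas:
    - [0,0,-1,0,0,0]
    - [0,0,-1,0,0,0]
    - [0,0,0,0,0,0]
    - [0,0,0,0,0,0]
    - [0,0,0,0,0,0]

```text
t: 14.3
eef_pos: [0.6061, 0.016, 0.2351]
ee_rot: [3.141, 0.0, 0.241]
force: [-1.3, -0.2, 4.8]
width: 0.0005
```

>>> move_arm:
  deltas:
    - [0,0,-1,0,0,0]
    - [0,0,0,0,0,0]
    - [0,0,0,0,0,0]
    - [0,0,0,0,0,0]
    - [0,0,0,0,0,0]

```text
t: 14.72
eef_pos: [0.6061, 0.016, 0.235]
ee_rot: [3.141, -0.0, 0.242]
force: [-5.2, 1.3, 11.7]
width: 0.0004
```

>>> move_arm:
  deltas:
    - [0,0,-1,0,0,0]
    - [0,0,-1,0,0,0]
    - [0,0,0,0,0,0]
    - [0,0,0,0,0,0]
    - [0,0,0,0,0,0]

```text
t: 15.13
eef_pos: [0.606, 0.016, 0.2347]
ee_rot: [3.141, -0.001, 0.242]
force: [-10.8, 2.7, 26.3]
width: 0.0006
```

End B is stiff at home: 26 N with tips at about 57 mm. Now end A.

>>> move_arm:
  deltas:
    - [0,0,8,0,0,0]
    - [0,0,16,0,0,0]
    - [0,0,20,0,0,0]
    - [-4,-1,0,0,0,0]
    - [-18,-4,0,0,0,0]

```text
t: 15.55
eef_pos: [0.5861, 0.0116, 0.2768]
ee_rot: [3.141, -0.004, 0.242]
force: [0.5, -0.3, 0.0]
width: 0.0003
```

>>> move_arm:
  deltas:
    - [-24,-6,0,0,0,0]
    - [-24,-6,0,0,0,0]
    - [-24,-6,0,0,0,0]
    - [-24,-6,0,0,0,0]
    - [-24,-6,0,0,0,0]

```text
t: 15.97
eef_pos: [0.4629, -0.0193, 0.2754]
ee_rot: [-3.142, 0.0, 0.241]
force: [0.3, -0.3, -0.1]
width: 0.0005
```

>>> move_arm:
  deltas:
    - [0,0,0,0,0,0]
    - [0,0,0,0,0,0]
    - [0,0,-8,0,0,0]
    - [0,0,-8,0,0,0]
    - [0,0,-6,0,0,0]

```text
t: 16.38
eef_pos: [0.4646, -0.0188, 0.2523]
ee_rot: [-3.142, 0.001, 0.241]
force: [-0.2, -0.7, 0.1]
width: 0.0006
```

>>> move_arm:
  deltas:
    - [0,0,-3,0,0,0]
    - [0,0,-2,0,0,0]
    - [0,0,0,0,0,0]
    - [0,0,0,0,0,0]
    - [0,0,0,0,0,0]

```text
t: 16.8
eef_pos: [0.4644, -0.0189, 0.2488]
ee_rot: [3.142, -0.0, 0.241]
force: [1.4, 0.2, -0.5]
width: 0.0007
```

>>> move_arm:
  deltas:
    - [-0.5,0,-1,0,0,0]
    - [0,0,-1,0,0,0]
    - [0,0,-1,0,0,0]
    - [0,0,-1,0,0,0]
    - [0,0,-1,0,0,0]

```text
t: 17.22
eef_pos: [0.4636, -0.019, 0.2436]
ee_rot: [-3.142, -0.0, 0.241]
force: [0.5, 0.1, -0.5]
width: 0.0003
```

>>> move_arm:
  deltas:
    - [0,0,-1,0,0,0]
    - [0,0,-1,0,0,0]
    - [0,0,-1,0,0,0]
    - [0,0,0,0,0,0]
    - [0,0,0,0,0,0]

```text
t: 17.63
eef_pos: [0.4636, -0.019, 0.2406]
ee_rot: [-3.142, 0.0, 0.241]
force: [-0.6, 0.2, 0.5]
width: 0.0006
```

>>> move_arm:
  deltas:
    - [0,0,-1,0,0,0]
    - [0,0,-1,0,0,0]
    - [0,0,-1,0,0,0]
    - [0,0,0,0,0,0]
    - [0,0,0,0,0,0]

```text
t: 18.05
eef_pos: [0.4637, -0.019, 0.2375]
ee_rot: [3.142, 0.0, 0.241]
force: [1.1, 0.3, -0.5]
width: 0.0007
```

>>> move_arm:
  deltas:
    - [0,0,-1,0,0,0]
    - [0,0,-1,0,0,0]
    - [0,0,-1,0,0,0]
    - [0,0,0,0,0,0]
    - [0,0,0,0,0,0]

```text
t: 18.47
eef_pos: [0.4636, -0.019, 0.2346]
ee_rot: [-3.142, 0.0, 0.241]
force: [0.5, -0.1, -0.1]
width: 0.0003
```

>>> move_arm:
  deltas:
    - [0,0,-1,0,0,0]
    - [0,0,-1,0,0,0]
    - [0,0,0,0,0,0]
    - [0,0,0,0,0,0]
    - [0,0,0,0,0,0]

```text
t: 18.88
eef_pos: [0.4637, -0.0189, 0.2343]
ee_rot: [3.141, -0.001, 0.242]
force: [-8.0, 2.1, 23.4]
width: 0.0003
```

>>> move_arm:
  deltas:
    - [0,0,-1,0,0,0]
    - [0,0,-1,0,0,0]
    - [0,0,0,0,0,0]
    - [0,0,0,0,0,0]
    - [0,0,0,0,0,0]

```text
t: 19.3
eef_pos: [0.4636, -0.0189, 0.2341]
ee_rot: [3.141, -0.001, 0.243]
force: [-17.7, 4.7, 49.4]
width: 0.0005
```

End A is home: stiff at 234 mm, same as B. I lift away towards the frame, then check.

>>> move_arm:
  deltas:
    - [0,0,8,0,0,0]
    - [0,0,16,0,0,0]
    - [0,0,20,0,0,0]
    - [0,0,20,0,0,0]
    - [0,0,20,0,0,0]

```text
t: 19.72
eef_pos: [0.4635, -0.019, 0.3156]
ee_rot: [-3.142, 0.0, 0.241]
force: [0.8, -0.3, -0.3]
width: 0.0007
```

>>> move_arm:
  deltas:
    - [8,-21,0,0,0,0.5]
    - [8,-21,0,0,0,0.5]
    - [8,-21,0,0,0,0.5]
    - [8,-21,0,0,0,0.5]
    - [8,-21,0,0,0,0.5]
  claw: 0

```text
t: 20.13
eef_pos: [0.5039, -0.1249, 0.3147]
ee_rot: [-3.142, -0.0, 0.286]
force: [0.5, -0.1, 0.5]
width: 0.0283
```

>>> move_arm:
  deltas:
    - [8,-21,0,0,0,0.5]
    - [8,-21,0,0,0,0.5]
    - [8,-21,0,0,0,0.5]
    - [8,-21,0,0,0,0.5]
    - [7,-21,0,0,0,0.8]

```text
t: 20.55
eef_pos: [0.543, -0.2301, 0.3144]
ee_rot: [-3.141, 0.0, 0.334]
force: [-0.0, 0.2, 0.1]
width: 0.0617
```

```bash
cat > b.py <<'E'
from fit import *
res=np.load("res.npy",allow_pickle=True).item(); b=res["base"]
ims={c:arm.grab_frame(c)[:,:,::-1].copy() for c in("top","side")}
out=[]
for c in ims:
    u=proj(c,[b[0],b[1],.05]).astype(int); x0,y0=u-45
    for t,p in (("nest",[*b[:3],.026]),):
        r=render(t,c,p,(x0,y0,x0+90,y0+90))
        cr=cv2.resize(ims[c][y0:y0+90,x0:x0+90],None,fx=4.4,fy=4.4,interpolation=cv2.INTER_CUBIC)
        rr=(cv2.resize(r,cr.shape[1::-1])>.5).astype(np.uint8)
        cs,_=cv2.findContours(rr,cv2.RETR_LIST,cv2.CHAIN_APPROX_NONE); cv2.drawContours(cr,cs,-1,(0,0,255),1); out.append(cr)
cv2.imwrite("pics/home.png",np.hstack(out))
ms={}
for c in("top","side"):
    m=getmask("nest",c,proj(c,[b[0],b[1],.05])); ms[c]=m["pixels"]; print(c,m["xy"],m["score"],m["pixels"].sum())
for k in ms:
    for z in(.024,.026,.029):
        import fit as F
        q=F.render; F.render=lambda t,c,p,w,q=q,z=z:q(t,c,[*p[:3],z],w)
        f=F.fit("nest",{k:ms[k]},b[:3]); F.render=q; print(k,z,np.round(f.x,4),round(f.fun,3))
for t in ("nest_top","frame","pad_a"):
  for c in("top","side"): print(t,c,[(np.round(d["xy"],1).tolist(),round(d["score"],2)) for d in arm.spot_point(t,c)[:4]])
s=arm.get_state(); print(s["eef_pos"],s["ee_rot"],s["width"],s["t"])
E
python3 b.py
```

```text
Traceback (most recent call last):
  File "b.py", line 15, in <module>
    m=getmask("nest",c,proj(c,[b[0],b[1],.05])); ms[c]=m["pixels"]; print(c,m["xy"],m["score"],m["pixels"].sum())
  File "fit.py", line 21, in getmask
    ms=arm.masks_of(thing,cam); return min(ms,key=lambda d:np.hypot(*(np.array(d["xy"])-near)))
                                       ~~~^^^^^^^^^^^^^^^^^^^^^^^^^^^^^^^^^^^^^^^^^^^^^^^^^^^^^
ValueError: min() iterable argument is empty
```

View pics/home.png

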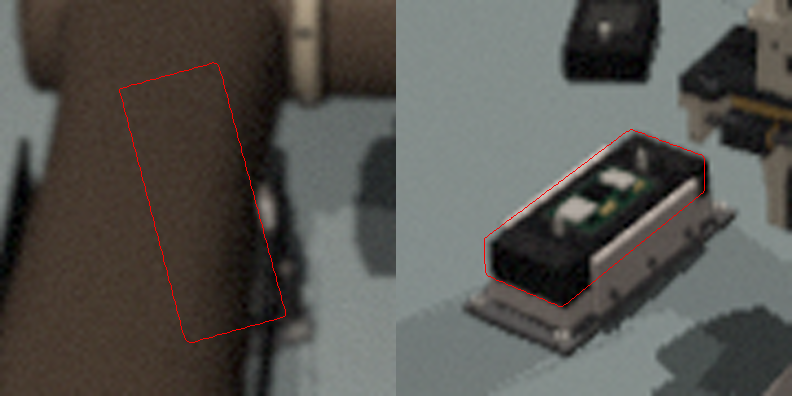

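Side view: the block is seated flat, with its top just above the cheeks at both ends. The top camera is blocked by the arm. Now I grasp the frame.

>>> move_arm:
  deltas:
    - [0,0,-25,0,0,0]
    - [0,0,-30,0,0,0]
    - [0,0,-30,0,0,0]
    - [0,0,-20,0,0,0]
    - [0,0,-10,0,0,0]

```text
t: 21.12
eef_pos: [0.5413, -0.2281, 0.1969]
ee_rot: [-3.139, 0.004, 0.334]
force: [-0.3, -0.1, -0.5]
width: 0.0875
```

```bash
python3 v.py pics/fr.png .542 -.23 .03
```

```text
[ 0.54197456 -0.22835227  0.19809589] [-3.14006881  0.00325871  0.33403964] [ 0.25638406 -0.70081499 -0.05858374] 0.08743491041620274
```

View pics/fr.png

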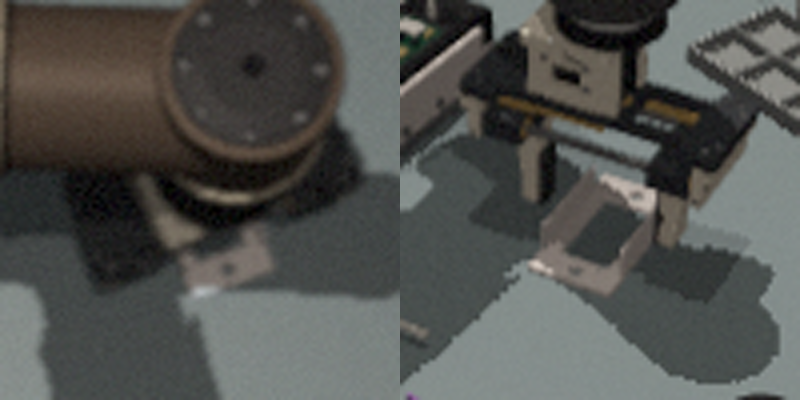

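Fingers straddle the lips correctly.

>>> move_arm:
  deltas:
    - [0,-1,-5,0,0,0]
    - [0,0,-4,0,0,0]
    - [0,0,0,0,0,0]
    - [0,0,0,0,0,0]
    - [0,0,0,0,0,0]

```text
t: 21.63
eef_pos: [0.5429, -0.23, 0.1915]
ee_rot: [3.141, -0.001, 0.334]
force: [0.7, -0.3, -0.3]
width: 0.0877
```

>>> move_arm:
  deltas:
    - [0,0,0,0,0,0]
    - [0,0,0,0,0,0]
    - [0,0,0,0,0,0]
    - [0,0,0,0,0,0]
    - [0,0,0,0,0,0]
  claw: 255
  squeeze: 20

```text
t: 22.05
eef_pos: [0.5427, -0.23, 0.1908]
ee_rot: [3.142, -0.0, 0.334]
force: [-0.7, -0.1, 0.4]
width: 0.0638
```

>>> move_arm:
  deltas:
    - [0,0,0,0,0,0]
    - [0,0,0,0,0,0]
    - [0,0,0,0,0,0]
    - [0,0,0,0,0,0]
    - [0,0,0,0,0,0]

```text
t: 22.47
eef_pos: [0.5427, -0.23, 0.1907]
ee_rot: [3.142, -0.0, 0.334]
force: [-0.4, 0.9, 2.7]
width: 0.0638
```

>>> move_arm:
  deltas:
    - [0,0,4,0,0,0]
    - [0,0,16,0,0,0]
    - [0,0,25,0,0,0]
    - [0,0,30,0,0,0]
    - [0,0,30,0,0,0]

```text
t: 22.88
eef_pos: [0.5421, -0.2299, 0.2961]
ee_rot: [-3.14, 0.002, 0.333]
force: [1.4, -1.0, -2.7]
width: 0.064
```

>>> move_arm:
  deltas:
    - [-0.7,12,2,0,0,-0.5]
    - [-0.7,22,0,0,0,-0.5]
    - [-0.7,22,0,0,0,-0.5]
    - [-0.7,22,0,0,0,-0.5]
    - [-0.7,22,0,0,0,-0.5]

```text
t: 23.3
eef_pos: [0.5387, -0.1291, 0.2976]
ee_rot: [-3.141, 0.0, 0.289]
force: [0.5, 0.8, -2.6]
width: 0.0639
```

>>> move_arm:
  deltas:
    - [-0.7,22,0,0,0,-0.5]
    - [-0.7,22,0,0,0,-0.5]
    - [-0.7,22,0,0,0,-0.5]
    - [-0.7,22,0,0,0,-0.5]
    - [-0.7,22,0,0,0,-0.5]

```text
t: 23.72
eef_pos: [0.5352, -0.019, 0.2975]
ee_rot: [-3.141, 0.001, 0.246]
force: [0.9, 0.0, -3.0]
width: 0.064
```

>>> move_arm:
  deltas:
    - [0,18,0,0,0,-0.3]
    - [0,0,0,0,0,0]
    - [0,0,0,0,0,0]
    - [0,0,0,0,0,0]
    - [0,0,0,0,0,0]

```text
t: 24.13
eef_pos: [0.5355, -0.0025, 0.2975]
ee_rot: [3.142, 0.001, 0.241]
force: [0.1, -0.3, -2.5]
width: 0.0639
```

```bash
python3 v.py pics/fa.png .536 0 .09
```

```text
[ 0.53558338 -0.00267461  0.29757091] [-3.14157347e+00  2.95837165e-04  2.40138309e-01] [-0.60269553 -0.50255923 -2.54584924] 0.06382580569271769
```

View pics/fa.png

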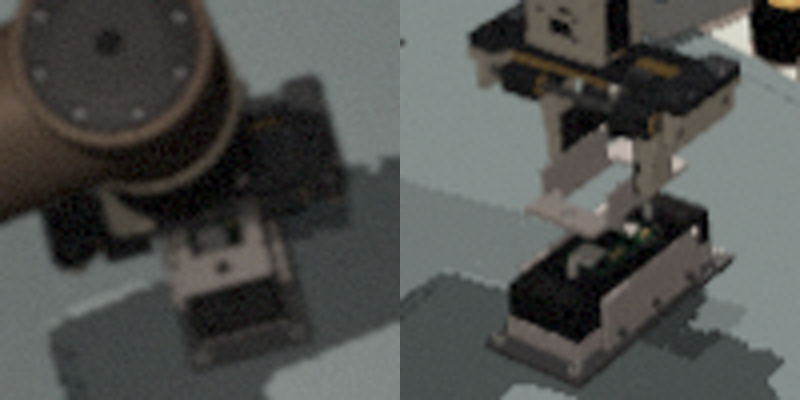

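Frame is level above the dowels. A slight correction, then I lower it.

>>> move_arm:
  deltas:
    - [0.4,1,-6,0,0,0.1]
    - [0,0,-9,0,0,0]
    - [0,0,-9,0,0,0]
    - [0,0,-6,0,0,0]
    - [0,0,-4,0,0,0]

```text
t: 24.65
eef_pos: [0.5356, -0.0012, 0.262]
ee_rot: [3.141, 0.002, 0.243]
force: [-0.1, 0.3, -2.3]
width: 0.0634
```

>>> move_arm:
  deltas:
    - [0,0,-1,0,0,0]
    - [0,0,-1,0,0,0]
    - [0,0,-1,0,0,0]
    - [0,0,0,0,0,0]
    - [0,0,0,0,0,0]

```text
t: 25.07
eef_pos: [0.5362, -0.0009, 0.261]
ee_rot: [-3.142, -0.001, 0.243]
force: [0.5, -0.2, -2.6]
width: 0.0641
```

>>> move_arm:
  deltas:
    - [0,0,-1,0,0,0]
    - [0,0,-1,0,0,0]
    - [0,0,0,0,0,0]
    - [0,0,0,0,0,0]
    - [0,0,0,0,0,0]

```text
t: 25.48
eef_pos: [0.5361, -0.001, 0.2587]
ee_rot: [3.142, -0.0, 0.243]
force: [0.2, -1.1, -2.7]
width: 0.0636
```

>>> move_arm:
  deltas:
    - [0,0,-1,0,0,0]
    - [0,0,-1,0,0,0]
    - [0,0,0,0,0,0]
    - [0,0,0,0,0,0]
    - [0,0,0,0,0,0]

```text
t: 25.9
eef_pos: [0.5361, -0.001, 0.2567]
ee_rot: [3.142, 0.0, 0.243]
force: [0.4, -0.5, -2.6]
width: 0.0639
```

>>> move_arm:
  deltas:
    - [0,0,-1,0,0,0]
    - [0,0,-1,0,0,0]
    - [0,0,0,0,0,0]
    - [0,0,0,0,0,0]
    - [0,0,0,0,0,0]

```text
t: 26.32
eef_pos: [0.5362, -0.001, 0.2547]
ee_rot: [3.142, -0.0, 0.243]
force: [0.6, -1.0, -2.3]
width: 0.0637
```

>>> move_arm:
  deltas:
    - [0,0,-1,0,0,0]
    - [0,0,-1,0,0,0]
    - [0,0,-1,0,0,0]
    - [0,0,0,0,0,0]
    - [0,0,0,0,0,0]

```text
t: 26.73
eef_pos: [0.5362, -0.001, 0.2517]
ee_rot: [3.142, -0.0, 0.243]
force: [1.3, -1.6, -1.7]
width: 0.0639
```

>>> move_arm:
  deltas:
    - [0,0,-1,0,0,0]
    - [0,0,-1,0,0,0]
    - [0,0,0,0,0,0]
    - [0,0,0,0,0,0]
    - [0,0,0,0,0,0]

```text
t: 27.15
eef_pos: [0.5361, -0.001, 0.2497]
ee_rot: [3.142, -0.0, 0.243]
force: [1.6, -2.9, -2.4]
width: 0.0635
```

>>> move_arm:
  deltas:
    - [0,0,-1,0,0,0]
    - [0,0,-1,0,0,0]
    - [0,0,0,0,0,0]
    - [0,0,0,0,0,0]
    - [0,0,0,0,0,0]

```text
t: 27.57
eef_pos: [0.5362, -0.001, 0.2477]
ee_rot: [3.142, -0.0, 0.243]
force: [2.9, -2.5, -1.6]
width: 0.0636
```

>>> move_arm:
  deltas:
    - [0,-0.3,-1,0,0,0]
    - [0,0,0,0,0,0]
    - [0,0,0,0,0,0]
    - [0,0,0,0,0,0]
    - [0,0,0,0,0,0]

```text
t: 27.98
eef_pos: [0.5361, -0.0012, 0.2467]
ee_rot: [-3.141, -0.0, 0.243]
force: [0.5, -1.0, 1.7]
width: 0.0639
```

>>> move_arm:
  deltas:
    - [0,0,-0.7,0,0,0]
    - [0,0,0,0,0,0]
    - [0,0,0,0,0,0]
    - [0,0,0,0,0,0]
    - [0,0,0,0,0,0]

```text
t: 28.4
eef_pos: [0.5361, -0.0012, 0.2467]
ee_rot: [3.142, -0.0, 0.243]
force: [-1.5, -0.6, 8.4]
width: 0.0638
```

Flat at the expected height (0.2467). Release, rise, swing clear and check.

>>> move_arm:
  deltas:
    - [0,0,0,0,0,0]
    - [0,0,0,0,0,0]
    - [0,0,0,0,0,0]
    - [0,0,0,0,0,0]
    - [0,0,0,0,0,0]
  claw: 0

```text
t: 28.82
eef_pos: [0.536, -0.0013, 0.2457]
ee_rot: [-3.142, 0.001, 0.243]
force: [0.1, 0.4, 0.0]
width: 0.0867
```

>>> move_arm:
  deltas:
    - [0,0,5,0,0,0]
    - [0,0,10,0,0,0]
    - [0,0,20,0,0,0]
    - [0,0,30,0,0,0]
    - [0,0,30,0,0,0]

```text
t: 29.23
eef_pos: [0.5358, -0.0014, 0.3424]
ee_rot: [3.141, 0.001, 0.243]
force: [1.5, 0.5, 0.2]
width: 0.0873
```

>>> move_arm:
  deltas:
    - [0,20,10,0,0,0]
    - [0,35,10,0,0,0]
    - [0,35,10,0,0,0]
    - [0,35,10,0,0,0]
    - [0,35,10,0,0,0]

```text
t: 29.65
eef_pos: [0.5356, 0.16, 0.3929]
ee_rot: [-3.141, -0.001, 0.242]
force: [1.3, -0.3, 0.3]
width: 0.0876
```

>>> move_arm:
  deltas:
    - [-10,35,0,0,0,0]
    - [-10,35,0,0,0,0]
    - [-10,35,0,0,0,0]
    - [-10,35,0,0,0,0]
    - [-10,35,0,0,0,0]

```text
t: 30.07
eef_pos: [0.4852, 0.3352, 0.3923]
ee_rot: [-3.141, -0.001, 0.243]
force: [0.6, -0.7, -0.3]
width: 0.0875
```

```bash
python3 v.py pics/end.png .536 0 .06; cat > c.py <<'E'
import fit as F; from fit import *
b=np.load("res.npy",allow_pickle=True).item()["base"]
q=F.render; F.render=lambda t,c,p,w:q(t,c,[*p[:3],.056],w)
for c in("top","side"):
    try: m=getmask("frame",c,proj(c,[b[0],b[1],.06]))["pixels"]; f=F.fit("frame",{c:m},b[:3]); print(c,np.round(f.x,4),round(f.fun,3),"base",np.round(b,4))
    except Exception as e: print(c,e)
E
python3 c.py
```

```text
[0.48483864 0.33776135 0.39178328] [-3.14065214e+00 -1.12689223e-03  2.46873118e-01] [-0.22529244 -0.08886373 -0.7004564 ] 0.08737237890889515
top [ 0.56    0.0144 -3.0413] 1.032 base [ 5.3490e-01 -1.1000e-03 -2.9025e+00]
side [ 5.3630e-01 -1.9000e-03 -2.8764e+00] 0.193 base [ 5.3490e-01 -1.1000e-03 -2.9025e+00]
```

View pics/end.png

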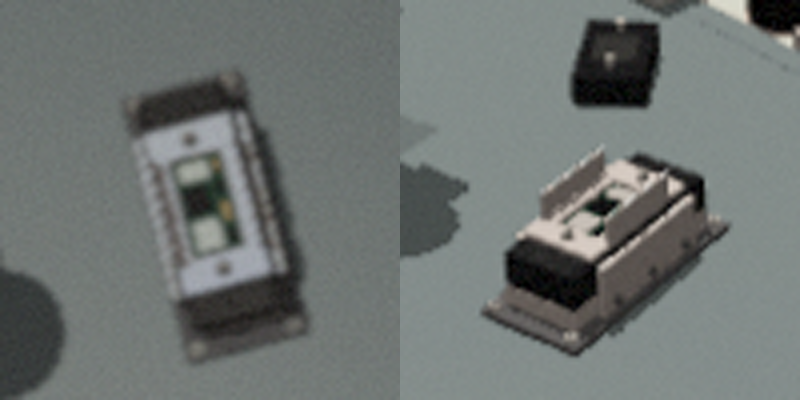

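Both views show the block seated and the frame flat on it. The side fit puts the frame within about 1 mm of the base's own side fit. I hand it in.

```bash
python3 -c "
from station import arm
print(arm.job_done())"
```

```text
the job is handed in; nothing more can be done
None
```

The board fixture is set up and handed in after about 30 s of robot time; no verdict was reported.

- **Block:** I gripped it by the upper part of its sides, lowered it onto the studs and let go when the sprung balls took its weight. I then pressed each thumb pad with the closed fingers. End B stiffened at 26 N and end A at 49 N. The fingertips stopped at about the same height, roughly 57 mm at B and 56 mm at A. The highest wrist force I read was about 53 N, but I only read it between moves.
- **Frame:** I gripped the aluminium frame across its lips and lowered it level over the dowels. It made contact at the height expected for lying flat (0.2467 m). I pressed no harder than about 8 N before letting go.
- **Last checks:** Both camera views show the block between the cheeks with the frame flat on it. The side-camera fit of the frame lies within about 1 mm and 0.004 rad of the base's own side-camera fit. The arm ended well clear, with near-zero force.
- **Checks that failed or disagreed:**
  - The final top-camera fit of the frame was unusable (residual 1.03), probably from a wrong mask.
  - After pressing, a numeric fit of the block failed because the arm blocked the top camera, so I judged it home from the side view and the press heights.
  - The two cameras differed by 1 to 2.5 mm and about 0.02 rad throughout.
  - I did not measure the bystanders again, but nothing came near them.

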